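Chase the flacon's neck thread

TASK

Swing the red clamp lever fully home to lock the flacon in its stand. Then, by its crank, work the thread-chasing tap down into the neck half a turn forward (clockwise from above) and a quarter turn back, over and over, until you feel it come to a dead stop at the bottom. Nip it up there with about 18 N at the crank knob, never so hard that the shank is strained, and let go, leaving the clamp locked and the bottles, flasks, cap and dish around it where they stand.

Things in the scene. Friction and masses are not known exactly. Their poses are not given: they have to be found in the camera images.
- neck_rim (a point): Centre of the top of the neck of the matt black metal flacon (62 mm across, neck 44 mm across, its rim 92 mm above the table), fixed in a clamp stand on a round brass base plate 170 mm across and 8 mm thick. The tap's axis is the vertical through this point. x and y are the stand's axes, z is up. The stand is fixed to the table.
- clamp (a joint): Angle (rad) of the red cam-clamp lever of the stand: 0 open (lever points along the stand's -y), 1.571 locked, at its stop (lever points along the stand's +x). It turns counter-clockwise seen from above, stays where it is left and takes about 2 N at its pin. Pivot axis: vertical, on a 24 mm column at x -35 mm, y -100 mm in the stand's axes from the flacon's axis.
- clamp_pin (a point): Centre of the graspable length of the upright red round pin (16 mm across) at the end of the clamp lever, 65 mm from the lever's pivot axis. The point lies 141 mm above the table; the pin rises from the top of the lever arm (116 mm above the table) to 165 mm above the table.
- tap (a point): Point on the tap's axis, on the steel tap that the crank turns, about 110 mm above the table at the start. The tap is a right-hand screw of 6 mm a turn: clockwise turning takes it down. In fresh thread it takes about 0.45 N m (10 N at the crank knob), in thread it has already been through about 0.06 N m (1.5 N). Its bottom is a dead stop somewhere between 0.88 and 1.12 turns below the start: it cannot be seen and must be felt.
- mark (a point): Centre of the thin red tell-tale ring with a pointer (34 mm ring, on the tap's axis under the crank, look only). It goes round and down with the tap in fresh thread and stays behind, at the deepest place reached, when the tap is turned back. At the start it lies level with tap and its pointer lies under the crank arm.
- crank_knob (a point): Centre (half-way up) of the pale wooden upright crank knob, 18 mm across and 48 mm tall, 45 mm from the tap's axis, at the end of a flat steel crank arm. The point lies about 170 mm above the table at the start (knob bottom 26 mm lower, arm top 28 mm lower, knob top 22 mm higher) and goes down with the tap. The knob spins freely on its pin, so it can be gripped and carried round without turning the hand. The hub on the axis, 28 mm across, stays below the knob.
- crank (a joint): Elastic wind-up (rad) of the tap's shank between crank and tap, positive when wound clockwise: 10 N m per rad, so about 0.045 in fresh thread (10 N at the knob) and 0.081 when nipped up with 18 N. The shank is spoilt at 0.108 either way (24 N at the knob); the crank leads the tap by this angle.
- bottle_a: Bystander: black stoppered bottle, 54 mm across, 119 mm tall, beyond the stand; origin at the centre of its underside. Leave it alone.
- bottle_b: Bystander: black stoppered bottle, 59 mm across, 128 mm tall, to the left; origin at the centre of its underside. Leave it alone.
- bottle_c: Bystander: black stoppered bottle, 59 mm across, 128 mm tall, to the right; origin at the centre of its underside. Leave it alone.
- flask_a: Bystander: square amber flask with a black cap, 30 mm wide, 80 mm tall, beside the stand; origin at the centre of its underside. Leave it alone.
- flask_b: Bystander: square amber flask with a black cap, 30 mm wide, 80 mm tall, to the left; origin at the centre of its underside. Leave it alone.
- cap: Bystander: loose black cap, 30 mm across, 26 mm tall, beside the stand; origin at the centre of its underside. Leave it alone.
- dish: Bystander: glass dish, 90 mm across, 30 mm tall, to the right; origin at the centre of its underside. Leave it alone.

How it is judged (in metres and radians):
On the way, in this order (a step that is already met when the one before it is completed fails the run):
1. the clamp lever is fully home, before the tap is turned (value of joint clamp above 1.42 rad and distance of tap from where it was at the start of the episode below 0.00072 m), for 0.1 s.
2. the tap is half a turn forward (0.42 turn or more) (value of joint clamp above 1.42 rad and distance of mark from where it was at the start of the episode above 0.00252 m).
3. it is turned a quarter back (0.18 turn or more), having gone no deeper than 0.62 turn (value of joint clamp above 1.42 rad and z of tap in the frame of mark above 0.00108 m and distance of mark from where it was at the start of the episode below 0.00372 m).
4. it is half a turn forward again, into fresh thread (0.66 turn or more below the start) (value of joint clamp above 1.42 rad and distance of mark from where it was at the start of the episode above 0.00396 m and z of tap in the frame of mark below 0.00018 m).
5. it is turned a quarter back again (0.18 turn or more), having gone no deeper than 0.87 turn (value of joint clamp above 1.42 rad and z of tap in the frame of mark above 0.00108 m and distance of mark from where it was at the start of the episode below 0.00522 m).
6. the tap has come to its stop at the bottom and is nipped up there (wind-up above 0.058 rad, 13 N at the knob) (value of joint clamp above 1.42 rad and z of mark in the frame of neck_rim below 0.011119 m and value of joint crank above 0.058 rad and z of tap in the frame of mark below 0.0003 m), for 0.1 s.
At the end, for the whole second after the job is handed in: the clamp lever is locked (beyond 1.42 rad), the tap's deepest thread is the dead stop at the bottom (within 0.015 turn), the tap stands there or less than 0.12 turn back from it, and the crank is let go, unwound (below 0.02 rad) and at rest (value of joint clamp above 1.42 rad and z of mark in the frame of neck_rim below 0.011119 m and z of tap in the frame of mark below 0.00072 m and value of joint crank below 0.02 rad and velocity of joint crank between -0.05 and 0.05 rad/s); the robot touches nothing.
It fails at once if the shank is over-strained: wound up beyond 0.108 rad either way (about 24 N at the knob) (value of joint crank above 0.108 rad or value of joint crank below -0.108 rad).
It fails at once if the tap is backed off more than 0.42 turn (z of tap in the frame of mark above 0.00252 m).
It fails at once if a bottle, flask, the cap or the dish is shifted by more than 20 mm (distance of any of bottle_a, bottle_b, bottle_c, flask_a, flask_b, cap, dish from where it was at the start of the episode above 0.02 m).
It also fails if it takes over 72 s, if anything falls off the work surface, if the arm or the gripper's body presses on something with over 40 N, if the wrist force passes 120 N, or if a joint passes its speed limit or range.

ROBOT

A 6-joint arm with a two-finger parallel gripper is mounted at the origin on the work surface. World frame = base frame: x ahead of the robot, y to its left, z up, the work surface at z = 0. Lengths are in m, angles in degrees, forces in N, time in s.
With the tool pointing down it reaches from about 0.4 to 0.825 m from the base axis. Payload 7 kg.
Tool frame: the origin (TCP) lies midway between the tips of the shut fingers; the grasp point (between the pads) lies 19 mm behind it; z points along the fingers, y is the direction in which the jaws open and shut (so a half turn about z gives the same grasp; the last joint's range is limited). The gripper opens to 88 mm and grips with 3 to 60 N. Pads are 19 mm wide; open, the fingers measure 130 mm over their backs; the gripper's body (78 mm by 193 mm) begins 47 mm behind the grasp point.
Start: joints at [-50.071, 20.546, 0.682, 0, -70.136, -16.507], TCP at [0.268, -0.619, 0.227] pointing down, gripper open.
Joint ranges: [-176.03, 176.03], [-82.01, 121.73], [-58.28, 71.71], [-173.87, 95.51], [-174.79, -0.11], [-173.66, 173.66]. Speed limits (degrees/s): [136.94, 136.94, 172.46, 180, 180, 180].

INTERFACE

Orientations are given as [roll, pitch, yaw] about the fixed x, y, z axes, in that order (R = Rz(yaw) Ry(pitch) Rx(roll)).
In Python, from plant import ctrl gives the robot as it stands. The module is installed in compiled form; this text tells all that it offers.
- The arm moves only by the tool arm_command, never from a script. Its argument "targets" is a list that holds one entry, the list of rows, each a list of 7 numbers: the turn, a rotation vector about the world's x, y, z in rad, then the shift along the world's x, y, z in cm, then the opening, from 0 (shut) to 1 (fully open). A call has 1 to 8 rows; each row is the pose to reach, as a shift and turn from the pose commanded when the call began; what a row does not reach only later rows make up. A row lasts 1/12 s, in which the tool goes at most 41.7 mm and 7.16 degrees, less where a joint would pass 70% of its speed; a pose out of reach is approached as far as the arm can. A call with a gripper value outside its range is refused whole. The fingers move at their own pace and stop on an object; the grip force is fixed at half the most. Time passes only in rows, so rows that repeat a pose let the fingers close. It gives the time, the measured TCP pose, the force and the opening at its end, in the units of the state.
- ctrl.get_obs(): the state, without advancing time (a new reading comes with each control period).
- ctrl.snapshot(name): name is "scene" or "side" or "wrist"; returns the picture (384x512x3 uint8, blue, green, red); there is no depth.
- ctrl.camera_model(name): a dict with "K" (3x3 intrinsics, pixels), "xyz" and "rotation" of the camera in the world. Camera axes: x right, y up, looking along -z (the intrinsics and any distortion apply to the point x, -y, -z); pixel columns grow to the right and rows downward; lengths in m; the calibration is good to about 2 mm. The wrist camera is an equidistant fisheye: a pixel r from the principal point sees the ray r / f radians off the axis. A picture is of the moment at which its call begins: read the wrist's pose just before it. camera_model takes no time and is no camera call; for the wrist camera it gives the pose at the moment of the call.
- ctrl.close_job(): hands the job in, once; it reports no verdict.
The state is a dict: "clock": time; "joint_pos": joint angles; "qvel": joint speeds; "tau": joint torques, N m; "tool_pos": TCP position; "orientation": TCP orientation; "force": force on the tool from outside, world axes, zero at the start; "moment": the same for the moment, N m; "opening": finger opening in m.
Only numpy, scipy, OpenCV 4.12 (cv2) and the standard library are available. Lean on these libraries where they do the work, as an engineer would, in place of code of your own. Each camera call takes 0.05 s, during which the arm holds its last target. There are 200 camera calls.

## Working session

There is one attempt and no reset: what is moved stays moved. The work goes in short steps, Python scripts to look and compute and a tool call to move; the robot and the scene stay as the last step left them, time stands still between calls to the robot, and variables do not carry over. Pictures are saved under pics/ and viewed, about 8 in all and at most 12, crops included, and the job is handed in when it is done.

Besides the shell and the picture viewer there is one more tool, called after "Call:" as name(argument=value, ...) on one line, values as JSON. arm_command: Moves the arm, as the interface text tells. Its arguments: {"type":"object","properties":{"targets":{"type":"array","items":{"type":"array","items":{"type":"array","items":{"type":"number"}}}}},"required":["targets"]}

```bash
mkdir -p pics
cat > h.py <<'E'
import numpy as np, cv2
from plant import ctrl
def ray(cam,u,v):
    K=np.array(cam["K"]);R=np.array(cam["rotation"]);o=np.array(cam["xyz"])
    x=(u-K[0,2])/K[0,0];y=(v-K[1,2])/K[1,1]
    d=R@np.array([x,-y,-1.0]);return o,d/np.linalg.norm(d)
def onz(cam,u,v,z):
    o,d=ray(cam,u,v);return o+d*(z-o[2])/d[2]
def proj(cam,p):
    K=np.array(cam["K"]);R=np.array(cam["rotation"]);q=R.T@(np.array(p)-np.array(cam["xyz"]))
    return K[0,0]*q[0]/-q[2]+K[0,2],K[1,1]*-q[1]/-q[2]+K[1,2]
E
python3 - <<'E'
from h import *
ims=[]
for n in("scene","side"):
    im=ctrl.snapshot(n);cv2.imwrite(f"pics/{n}0.png",im)
    print(n,ctrl.camera_model(n))
print(ctrl.get_obs())
E
```

```text
scene {'K': array([[367.8332353 ,   0.        , 255.61313672],
       [  0.        , 367.8332353 , 183.17454289],
       [  0.        ,   0.        ,   1.        ]]), 'xyz': array([ 1.47537512, -0.065852  ,  1.03043828]), 'rotation': array([44.88025013, -0.2701136 , 86.58841311])}
side {'K': array([[371.81063468,   0.        , 254.18457845],
       [  0.        , 371.81063468, 188.66679599],
       [  0.        ,   0.        ,   1.        ]]), 'xyz': array([0.37089392, 0.82063566, 0.78129509]), 'rotation': array([  53.12842008,   -0.60713802, -164.53918064])}
{'clock': 0.1, 'joint_pos': array([-5.00716205e+01,  2.05860795e+01,  6.39336055e-01, -1.71628300e-02,
       -7.01344494e+01, -1.65073870e+01]), 'qvel': array([-0.0421234 , -0.12106893,  0.02475581,  0.07397378, -0.05407229,
       -0.0200229 ]), 'tau': array([-8.67390772e-04, -5.84162343e+01,  2.93750632e+01,  7.01559216e+00,
        1.01276266e-02, -6.62409366e-05]), 'tool_pos': array([ 0.26811292, -0.61900418,  0.22573467]), 'orientation': array([ 1.79917569e+02, -7.60198033e-03, -1.56584846e+02]), 'force': array([0.09161207, 0.50627186, 0.03065175]), 'moment': array([ 0.01602019, -0.00849575, -0.01441078]), 'opening': 0.0875280708553493}
```

View pics/scene0.png

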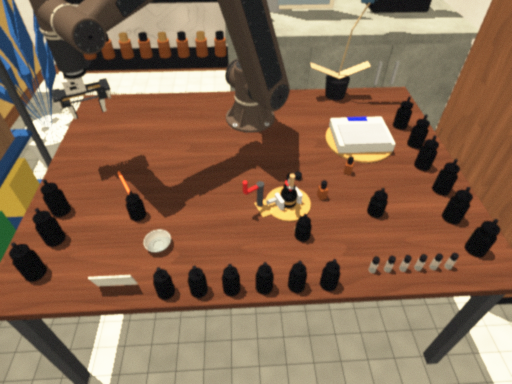

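View pics/side0.png

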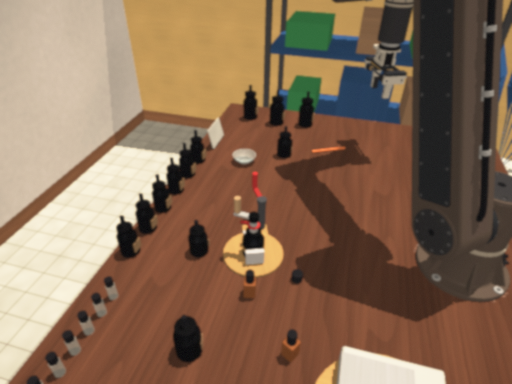

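The stand is at about (288,204) in the scene view and (253,253) in the side view. The red lever is at (250,187) and (256,183), and the pale knob at about (262,203) and (238,203). I'll crop and enlarge.

```bash
sed -i 's/R=np.array(cam\["rotation"\])/R=Rot(cam)/' h.py
cat >> h.py <<'E'
from scipy.spatial.transform import Rotation as SR
def Rot(cam): return SR.from_euler('xyz',cam["rotation"],degrees=True).as_matrix()
def tri(c1,a,c2,b):
    o1,d1=ray(c1,*a);o2,d2=ray(c2,*b)
    s=np.linalg.lstsq(np.c_[d1,-d2],o2-o1,rcond=None)[0]
    p,q=o1+d1*s[0],o2+d2*s[1];return (p+q)/2,np.linalg.norm(p-q)
E
python3 - <<'E'
from h import *
a=cv2.imread("pics/scene0.png")[160:250,230:350];b=cv2.imread("pics/side0.png")[160:310,190:310]
f=lambda x:cv2.resize(x,None,fx=4,fy=4,interpolation=cv2.INTER_CUBIC)
a=f(a);b=f(b);c=np.zeros((600,960,3),np.uint8);c[:a.shape[0],:480]=a;c[:,480:]=b
cv2.imwrite("pics/crop0.png",c[:, :][:, :960] if 0 else cv2.resize(c,(800,500)))
for n in("scene","side"):
    im=cv2.imread(f"pics/{n}0.png");cam=ctrl.camera_model(n)
    hsv=cv2.cvtColor(im,cv2.COLOR_BGR2HSV)
    m=cv2.inRange(hsv,(18,110,120),(32,255,255))
    k,l,s,ce=cv2.connectedComponentsWithStats(m)
    for i in range(1,k):
        if s[i,4]>150: print(n,'brass',s[i],ce[i],onz(cam,*ce[i],0.008))
    m=cv2.inRange(hsv,(0,170,120),(6,255,255))|cv2.inRange(hsv,(174,170,120),(180,255,255))
    k,l,s,ce=cv2.connectedComponentsWithStats(m)
    for i in range(1,k):
        if s[i,4]>5: print(n,'red',s[i],ce[i],onz(cam,*ce[i],0.141))
E
```

```text
scene brass [  0   0  24  59 180] [ 5.27777778 24.13333333] [-1.1658459  -1.61759444  0.008     ]
scene brass [  0 100  14  18 152] [  4.77631579 107.53289474] [-0.1308596  -1.19783578  0.008     ]
scene brass [351 152  38  10 253] [368.99209486 156.31225296] [0.32518748 0.48911482 0.008     ]
scene brass [   0  158   39   59 1566] [ 17.6449553  189.35696041] [ 0.44262119 -0.91536226  0.008     ]
scene brass [298 190  12  26 167] [304.31736527 204.20359281] [0.57924602 0.17363983 0.008     ]
scene brass [257 205  41  15 324] [279.72839506 212.95987654] [0.616466   0.07791259 0.008     ]
scene red [242 180  16  15 140] [247.81428571 187.46428571] [ 0.61039754 -0.03643845  0.141     ]
scene red [284 180   4   6  15] [285.53333333 182.46666667] [0.59365628 0.09344985 0.141     ]
side brass [  123     0   143   119 14302] [197.11550832  52.81058593] [ 1.41208771 -1.53504352  0.008     ]
side brass [271   0  11  41 337] [275.77744807  18.24332344] [ 1.12926154 -2.67591885  0.008     ]
side brass [ 286    0   99   35 1642] [335.17174178  11.98903776] [ 0.64491664 -3.10516514  0.008     ]
s
[... 272 characters left out ...]
435 -1.40959479  0.008     ]
side brass [391  85  13  17 155] [396.8516129   92.61290323] [ 0.13402148 -1.21324134  0.008     ]
side brass [250 230  32  45 564] [269.51950355 255.35992908] [0.51370585 0.11253803 0.008     ]
side brass [225 235  16  18 182] [233.46153846 244.48901099] [0.62369975 0.10023417 0.008     ]
side brass [317 365  17  19 165] [325.87272727 376.36363636] [0.32182863 0.4089481  0.008     ]
side red [252 171  10  25 132] [255.13636364 183.15909091] [ 0.59642844 -0.03068844  0.141     ]
side red [241 220   7   5  22] [244.22727273 221.95454545] [0.57853651 0.14019606 0.141     ]
side red [256 223   4   5  12] [258.08333333 225.58333333] [0.54087072 0.1435566  0.141     ]
```

View pics/crop0.png

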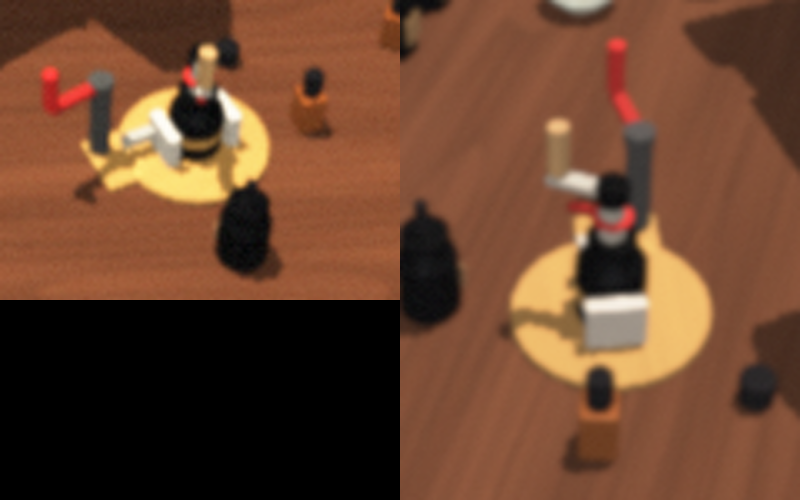

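Run:
```python
from h import *
s=ctrl.camera_model("scene");d=ctrl.camera_model("side")
S=lambda x,y:(x/3.3333+230,y/3.3333+160)
D=lambda x,y:((x-400)/3.3333+190,y/3.3333+160)
for n,a,b,z in[("pintop",(50,73),(617,44),.165),("knobtop",(207,50),(559,125),.192),("col",(101,77),(640,130),.116),("plate",(196,143),(611.5,312),.008),("flaskAtop",(314,73),(599,375),.08),("bottleA top",(250,188),None,.119),("cap",None,(758,372),.026)]:
    print(n,a and onz(s,*S(*a),z),b and onz(d,*D(*b),z),a and b and tri(s,S(*a),d,D(*b)))
```

```text
pintop [ 0.6073887 -0.0454391  0.165    ] [ 0.60118028 -0.04651129  0.165     ] (array([ 0.60276943, -0.04656662,  0.16287385]), np.float64(0.004261264588413283))
knobtop [0.61081591 0.10997517 0.192     ] [0.60478405 0.10980322 0.192     ] (array([0.60643087, 0.10946862, 0.18981215]), np.float64(0.003784133029482157))
col [0.56714591 0.00908863 0.116     ] [0.56577446 0.00525046 0.116     ] (array([0.56620776, 0.00818632, 0.1168193 ]), np.float64(0.003075581247085815))
plate [0.56960584 0.11685341 0.008     ] [0.55872203 0.11854814 0.008     ] (array([0.56160134, 0.11626571, 0.00221163]), np.float64(0.0056915281977324836))
flaskAtop [0.53803397 0.24625451 0.08      ] [0.53339073 0.24590522 0.08      ] (array([0.53465042, 0.24600125, 0.07820426]), np.float64(0.003150613346034457))
bottleA top [0.72858584 0.14183797 0.119     ] None None
cap None [0.42688077 0.16443592 0.026     ] None
```

Call:
arm_command(targets=[[[0,0,0,2,5,8,1],[0,0,0.1,5,9,10,1],[0,0,0.2,7,13,10,1],[0,0,0.2,9,17,10,1],[0,0,0.2,11,21,10,1],[0,0,0.2,13,25,10,1],[0,0,0.2,15,29,10,1],[0,0,0.2,17,31,10,1]]])

```text
clock: 0.77
tool_pos: [0.4099, -0.3525, 0.3252]
orientation: [-180.0, 0.0, -145.1]
force: [1.1, -0.7, 0.9]
opening: 0.0879
```

Call:
arm_command(targets=[[[0,0,0,2,4,0,1],[0,0,0,4,8,0,1],[0,0,0,6,12,0,1],[0,0,0,8,16,0,1],[0,0,0,10,20,0,1],[0,0,0,12,23,0,1],[0,0,0,14,26,0,1],[0,0,0,15,28,0,1]]])

```text
clock: 1.43
tool_pos: [0.5613, -0.0714, 0.3243]
orientation: [180.0, -0.0, -145.0]
force: [-0.1, 0.2, 0.6]
opening: 0.0879
```

```bash
cat >> h.py <<'E'
def wray(cam,u,v):
    K=np.array(cam["K"]);o=np.array(cam["xyz"])
    x=(u-K[0,2])/K[0,0];y=(v-K[1,2])/K[1,1];t=np.hypot(x,y);k=np.sin(t)/t if t else 1
    return o,Rot(cam)@np.array([x*k,-y*k,-np.cos(t)])
def wonz(cam,u,v,z):
    o,d=wray(cam,u,v);return o+d*(z-o[2])/d[2]
def wproj(cam,p):
    K=np.array(cam["K"]);q=Rot(cam).T@(np.array(p)-np.array(cam["xyz"]))
    t=np.arctan2(np.hypot(q[0],q[1]),-q[2]);a=np.arctan2(-q[1],q[0])
    return K[0,2]+K[0,0]*t*np.cos(a),K[1,2]+K[1,1]*t*np.sin(a)
E
python3 - <<'E'
from h import *
o=ctrl.get_obs();c=ctrl.camera_model("wrist");im=ctrl.snapshot("wrist")
np.save("w1.npy",c,allow_pickle=True);cv2.imwrite("pics/w1.png",im)
print(o["clock"],o["tool_pos"],o["orientation"],o["force"],c)
for p in[(.603,-.0466,.165),(.6075,.1095,.192),(.564,.117,.1)]:print(wproj(c,p))
E
```

```text
1.4333 [ 0.56128088 -0.07139904  0.32428957] [ 1.79975481e+02 -1.17827857e-02 -1.45028572e+02] [-0.09562151  0.18614896  0.59597864] {'K': array([[297.31863964,   0.        , 253.81404311],
       [  0.        , 297.31863964, 186.35894515],
       [  0.        ,   0.        ,   1.        ]]), 'xyz': array([ 0.50248058, -0.11243979,  0.48216603]), 'rotation': array([-1.56392663e+01, -1.78641238e-02,  1.25017232e+02])}
(np.float64(250.42770034043156), np.float64(212.82975423684962))
(np.float64(352.54435808764066), np.float64(289.8216132160481))
(np.float64(357.09303893488106), np.float64(235.3036560585985))
```

View pics/w1.png

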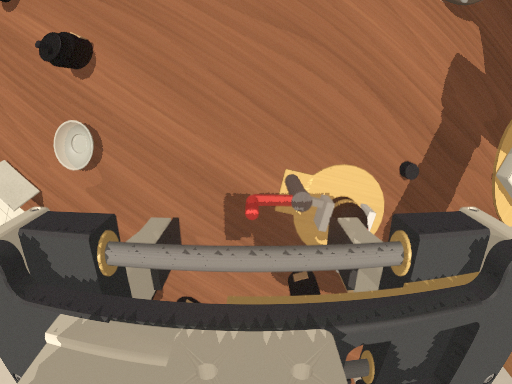

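Call:
arm_command(targets=[[[0,0,0,3,2,0,1],[0,0,0,6,4,0,1],[0,0,0,9,6,0,1],[0,0,0,11,8,0,1],[0,0,0,11,8,0,1]]])

```text
clock: 1.9
tool_pos: [0.6724, 0.0086, 0.3218]
orientation: [179.9, -0.2, -145.0]
force: [-0.1, -1.1, -1.3]
opening: 0.0876
```

Run:
```python
from h import *
o=ctrl.get_obs();c=ctrl.camera_model("wrist");im=ctrl.snapshot("wrist")
np.save("w2.npy",c,allow_pickle=True);cv2.imwrite("pics/w2.png",im)
print(o["clock"],o["tool_pos"],o["force"])
P=[wproj(c,p) for p in[(.603,-.0466,.165),(.6075,.1095,.192),(.564,.117,.1)]];print(P)
u,v=map(int,np.mean(P,axis=0));x0,y0=max(u-100,0),max(v-75,0)
cv2.imwrite("pics/w2c.png",cv2.resize(im[y0:y0+150,x0:x0+200],None,fx=4,fy=4,interpolation=cv2.INTER_CUBIC));print(x0,y0)
```

```text
1.9 [0.6724343  0.00860758 0.3218082 ] [-0.14781152 -1.11789884 -1.2737733 ]
[(np.float64(248.3210629829056), np.float64(89.70212359956186)), (np.float64(367.2730676066025), np.float64(182.88669072786715)), (np.float64(365.651038378118), np.float64(142.9606342403145))]
227 63
```

View pics/w2c.png

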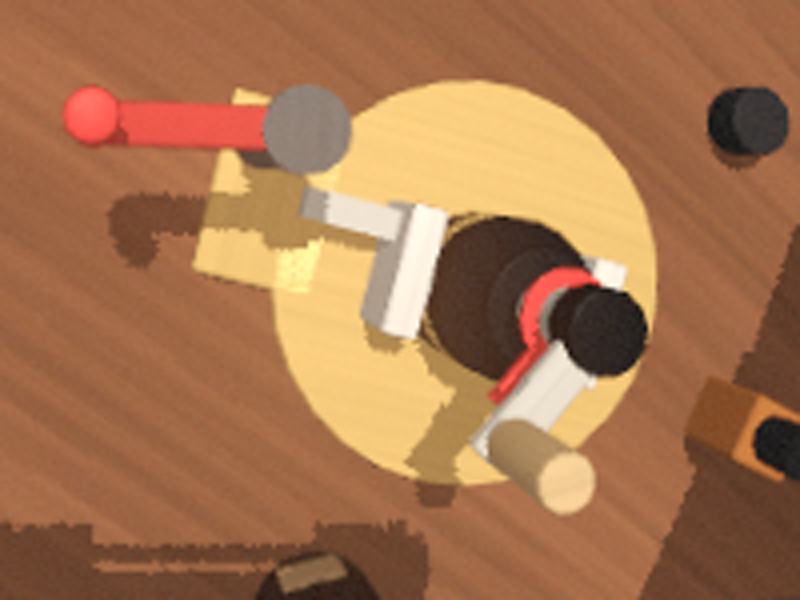

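Run:
```python
from h import *
c=np.load("w2.npy",allow_pickle=True).item()
g=lambda x,y,z:wonz(c,x/4+227,y/4+63,z)
print("pin",g(91,114,.165),"col",g(307,128,.12),g(307,128,.11),"plate",g(465,283,.008),"hub",g(605,331,.15),g(605,331,.165),"knob",g(567,482,.192))
for q in[(273,283),(657,283),(465,80),(465,485)]:print(g(*q,.008))
```

```text
pin [ 0.60371327 -0.04428267  0.165     ] col [0.56758031 0.00902899 0.12      ] [0.56628755 0.01017879 0.11      ] plate [0.56387527 0.1117475  0.008     ] hub [0.56322728 0.11258468 0.15      ] [0.56554069 0.10599443 0.165     ] knob [0.60701529 0.1113499  0.192     ]
[0.61151273 0.04739489 0.008     ]
[0.51000769 0.18182102 0.008     ]
[0.49712322 0.06202234 0.008     ]
[0.63074156 0.16533889 0.008     ]
```

Call:
arm_command(targets=[[[0,0,0,-3,-2.3,0,0.5],[0,0,0,-6,-4.6,0,0.5],[0,0,0,-6.9,-5.3,-3,0.5],[0,0,0,-6.9,-5.3,-7,0.5],[0,0,0,-6.9,-5.3,-11,0.5],[0,0,0,-6.9,-5.3,-13,0.5],[0,0,0,-6.9,-5.3,-13,0.5],[0,0,0,-6.9,-5.3,-13,0.5]]])

```text
clock: 2.62
tool_pos: [0.6001, -0.0483, 0.1949]
orientation: [180.0, -0.1, -145.1]
force: [0.8, -0.6, 1.5]
opening: 0.045
```

Run:
```python
from h import *
o=ctrl.get_obs();c=ctrl.camera_model("wrist");im=ctrl.snapshot("wrist")
cv2.imwrite("pics/w3.png",im)
np.save("w3.npy",c,allow_pickle=True)
print(o["clock"],o["tool_pos"],o["orientation"],o["force"],o["opening"],wproj(c,(.6037,-.0443,.165)),wproj(c,o["tool_pos"]))
```

```text
2.6167 [ 0.60014872 -0.04829199  0.19485193] [ 1.79988435e+02 -1.09857737e-01 -1.45126617e+02] [ 0.75070438 -0.57188949  1.49198678] 0.044965706359138255 (np.float64(255.4012411443709), np.float64(220.81721603110327)) (np.float64(253.54077931885877), np.float64(231.89747674360575))
```

View pics/w3.png

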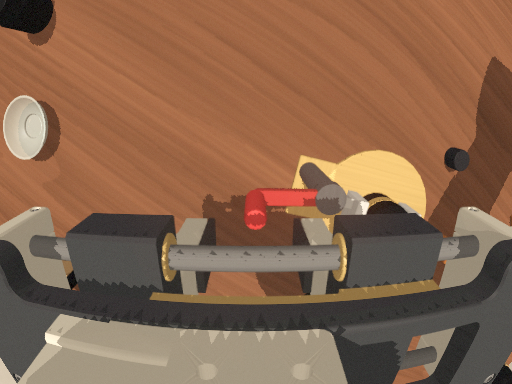

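The pin top shows at (256,221), where I predicted it (255,221), between the fingers. Next I descend and grip.

Call:
arm_command(targets=[[[0,0,0,0.36,0.4,0,0.5],[0,0,0,0.36,0.4,-3,0.5],[0,0,0,0.36,0.4,-6.5,0.5],[0,0,0,0.36,0.4,-6.5,0.5],[0,0,0,0.36,0.4,-6.5,0.1],[0,0,0,0.36,0.4,-6.5,0.1],[0,0,0,0.36,0.4,-6.5,0.1],[0,0,0,0.36,0.4,-6.5,0.1]]])

```text
clock: 3.33
tool_pos: [0.6058, -0.0433, 0.1322]
orientation: [-179.9, 0.2, -145.1]
force: [0.2, -0.7, -0.1]
opening: 0.0227
```

Call:
arm_command(targets=[[[0,0,0,0,0,0,0.1],[0,0,0,0,0,0,0.1],[0,0,0.06,0.32,0.23,0,0.1],[0,0,0.12,0.63,0.48,0,0.1],[0,0,0.24,1.19,1.04,0,0.1],[0,0,0.36,1.68,1.67,0,0.1],[0,0,0.48,2.1,2.34,0,0.1],[0,0,0.48,2.1,2.34,0,0.1]]])

```text
clock: 4.0
tool_pos: [0.6258, -0.019, 0.1313]
orientation: [-180.0, 0.0, -117.1]
force: [-5.0, 2.6, 9.1]
opening: 0.0154
```

Call:
arm_command(targets=[[[0,0,0.12,0.3,0.73,0,0.1],[0,0,0.24,0.52,1.49,0,0.1],[0,0,0.36,0.65,2.27,0,0.1],[0,0,0.48,0.7,3.06,0,0.1],[0,0,0.6,0.65,3.85,0,0.1],[0,0,0.72,0.5,4.6,0,0.1],[0,0,0.84,0.28,5.3,0,0.1],[0,0,0.84,0.28,5.3,0,0.1]]])

```text
clock: 4.67
tool_pos: [0.627, 0.0333, 0.1313]
orientation: [179.9, -0.0, -69.0]
force: [-7.4, 0.1, 10.9]
opening: 0.015
```

Call:
arm_command(targets=[[[0,0,0.03,-0.1,0.2,0,0.1],[0,0,0.06,-0.2,0.4,0,0.1],[0,0,0.06,-0.2,0.4,0,0.1]]])

```text
clock: 4.92
tool_pos: [0.6258, 0.0359, 0.1313]
orientation: [180.0, -0.1, -65.9]
force: [-4.2, -2.9, 9.8]
opening: 0.0153
```

Call:
arm_command(targets=[[[0,0,0.03,-0.15,0.3,0,0.1],[0,0,0.03,-0.2,0.5,0,0.1],[0,0,0.03,-0.2,0.5,0,0.1]]])

```text
clock: 5.17
tool_pos: [0.6253, 0.0366, 0.1314]
orientation: [179.9, -0.4, -64.3]
force: [7.2, -24.7, 2.6]
opening: 0.0153
```

Run:
```python
from h import *
o=ctrl.get_obs();im=ctrl.snapshot("scene");d=ctrl.snapshot("side");print(o["tool_pos"],o["force"])
f=lambda x:cv2.resize(x,(400,300),interpolation=cv2.INTER_CUBIC)
cv2.imwrite("pics/s2.png",np.hstack([f(im[150:240,230:350]),f(d[150:285,180:360])]))
```

```text
[0.62529477 0.0366018  0.13136326] [  7.19715896 -24.74382731   2.64981121]
```

View pics/s2.png

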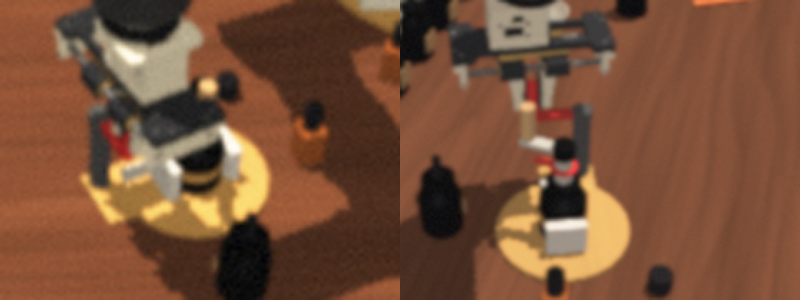

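The scene view shows the lever arm turned in towards the stand's +x. The force jumped to 25 N with almost no motion, so it is at its stop. Next I relax, release and go above the knob.

Call:
arm_command(targets=[[[0,0,0,0.1,-0.35,0,0.1],[0,0,0,0.1,-0.35,0,0.5],[0,0,0,0.1,-0.35,0,0.5],[0,0,0,0.1,-0.35,0,0.5],[0,0,0,0.1,-0.35,0,0.5],[0,0,0,0.1,-0.35,2,0.5],[0,0,0,0.1,-0.35,6,0.5],[0,0,0,0.1,-0.35,10,0.5]]])

```text
clock: 5.93
tool_pos: [0.6241, 0.0385, 0.2294]
orientation: [179.8, 0.0, -64.3]
force: [1.7, 0.7, 1.2]
opening: 0.0435
```

Call:
arm_command(targets=[[[0,0,0.12,0.5,-1.5,0.5,0.5],[0,0,0.24,1,-2,1,0.5],[0,0,0.36,2,-2,1,0.5],[0,0,0.48,3,-1,1,0.5],[0,0,0.6,4,0,1,0.5],[0,0,0.72,5,1,1,0.5],[0,0,0.84,5,2,1,0.5],[0,0,0.96,5,3,1,0.5]]])

```text
clock: 6.6
tool_pos: [0.6756, 0.0692, 0.2391]
orientation: [180.0, 0.0, -9.0]
force: [-0.2, -0.5, -0.5]
opening: 0.0438
```

Run:
```python
from h import *
o=ctrl.get_obs();c=ctrl.camera_model("wrist");im=ctrl.snapshot("wrist")
np.save("w4.npy",c,allow_pickle=True)
print(o["clock"],o["tool_pos"],o["orientation"],o["force"],o["joint_pos"],o["opening"])
P=[wproj(c,p) for p in[(.6253,.0366,.165),(.607,.111,.192),(.5635,.1125,.1)]];print(P)
u,v=map(int,np.mean(P,axis=0));x0,y0=max(u-130,0),max(v-100,0)
cv2.imwrite("pics/w4c.png",cv2.resize(im[y0:y0+200,x0:x0+260],None,fx=3,fy=3,interpolation=cv2.INTER_CUBIC));print(x0,y0)
```

```text
6.6 [0.67555696 0.06923796 0.23911504] [ 1.79983727e+02  4.98937440e-02 -8.97675756e+00] [-0.16267984 -0.49758387 -0.46425445] [ 2.22504364e+01  2.05751923e+01  2.37120253e+00 -1.25774973e-02
 -7.18471120e+01  5.87767370e+01] 0.04379129592849895
[(np.float64(300.23785077954585), np.float64(244.3424320670622)), (np.float64(217.893272361383), np.float64(290.0253721347058)), (np.float64(232.70175087845956), np.float64(274.7056596972044))]
120 169
```

View pics/w4c.png

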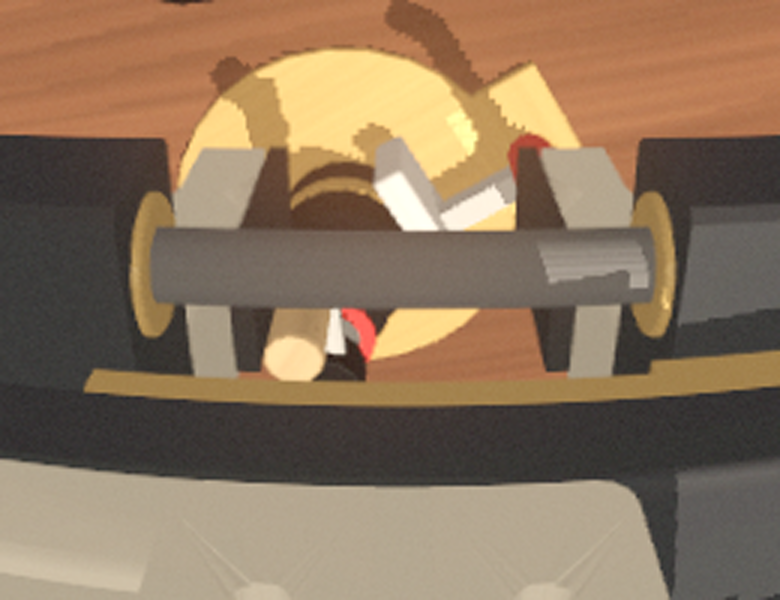

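The knob top is at (218,288), against (218,290) predicted, so the estimate holds to about 2 mm. I'll go to the knob.

Call:
arm_command(targets=[[[0,0,0.08,-3,2,0,0.5],[0,0,0.157,-6,4,0,0.5],[0,0,0.157,-6.9,4.2,0,0.5],[0,0,0.157,-6.9,4.2,0,0.5],[0,0,0.157,-6.9,4.2,-3,0.5],[0,0,0.157,-6.9,4.2,-6,0.5],[0,0,0.157,-6.9,4.2,-8.5,0.5],[0,0,0.157,-6.9,4.2,-8.5,0.5]]])

```text
clock: 7.32
tool_pos: [0.6037, 0.1092, 0.1495]
orientation: [179.8, 0.5, -0.5]
force: [-1.0, -0.4, -1.4]
opening: 0.0437
```

Call:
arm_command(targets=[[[0,0,0,0.1,0.1,0.2,0.5],[0,0,0,0.1,0.1,0.2,0.5],[0,0,0,0.1,0.1,0.2,0.5]]])

```text
clock: 7.57
tool_pos: [0.609, 0.1117, 0.1591]
orientation: [-179.9, -0.2, -0.3]
force: [-0.3, 0.5, -0.6]
opening: 0.0442
```

Call:
arm_command(targets=[[[0,0,0,-0.1,0,-0.4,0.4],[0,0,0,-0.1,0,-0.4,0.4],[0,0,0,-0.1,0,-0.4,0.4],[0,0,0,-0.1,0,-0.4,0.4]]])

```text
clock: 7.9
tool_pos: [0.6064, 0.1114, 0.1533]
orientation: [-180.0, -0.0, -0.3]
force: [0.4, -0.1, 0.8]
opening: 0.0356
```

Call:
arm_command(targets=[[[0,0,0,0,0,0,0.1],[0,0,0,0,0,0,0.1],[0,0,0,0,0,0,0.1],[0,0,0,0,0,0,0.1],[0,0,0,0,0,0,0.1],[0,0,0,0,0,0,0.1]]])

```text
clock: 8.4
tool_pos: [0.6064, 0.1113, 0.1529]
orientation: [180.0, -0.0, -0.3]
force: [-0.4, 0.4, -0.1]
opening: 0.0175
```

Run:
```python
from h import *
o=ctrl.get_obs();print(o["tool_pos"],o["force"],o["moment"],o["opening"])
# arc rows: centre (.5635,.1125) start at tool pos
a=np.array([.5635,.1125]);p=o["tool_pos"][:2]-a;print(np.linalg.norm(p),np.degrees(np.arctan2(p[1],p[0])))
```

```text
[0.60635242 0.11131238 0.15291893] [-0.35051673  0.37618118 -0.10917455] [-0.19687515  0.17776805 -0.01816391] 0.017503512704590468
0.04286886901559023 -1.587500038956208
```

```bash
cat >> h.py <<'E'
def arc(a0,da,n,r=4.5,k=0):
    """shift rows (cm) from crank angle a0 turning da deg (neg = clockwise) in n rows"""
    a=np.radians(a0+da*np.arange(n+1)/n)
    z=0.6*da*np.arange(n+1)/n/360
    q=np.c_[r*(np.cos(a)-np.cos(a[0])),r*(np.sin(a)-np.sin(a[0])),z][1:]
    print(np.round(q,2).tolist())
E
python3 - <<'E'
from h import *
arc(-1.6,-60,6);arc(-61.6,-70,7)
E
```

```text
[[-0.09, -0.78, -0.02], [-0.31, -1.53, -0.03], [-0.67, -2.23, -0.05], [-1.13, -2.86, -0.07], [-1.7, -3.4, -0.08], [-2.36, -3.83, -0.1]]
[[-0.72, -0.31, -0.02], [-1.48, -0.49, -0.03], [-2.27, -0.54, -0.05], [-3.05, -0.45, -0.07], [-3.8, -0.23, -0.08], [-4.5, 0.13, -0.1], [-5.13, 0.59, -0.12]]
```

Call:
arm_command(targets=[[[0,0,0,-0.02,-0.39,-0.01,0.1],[0,0,0,-0.09,-0.78,-0.02,0.1],[0,0,0,-0.31,-1.53,-0.03,0.1],[0,0,0,-0.67,-2.23,-0.05,0.1],[0,0,0,-1.13,-2.86,-0.07,0.1],[0,0,0,-1.7,-3.4,-0.08,0.1],[0,0,0,-2.36,-3.83,-0.1,0.1],[0,0,0,-2.36,-3.83,-0.1,0.1]]])

```text
clock: 9.07
tool_pos: [0.5839, 0.075, 0.1523]
orientation: [-179.7, -0.3, -0.3]
force: [4.1, 8.1, -5.0]
opening: 0.0176
```

Call:
arm_command(targets=[[[0,0,0,-0.72,-0.27,-0.02,0.1],[0,0,0,-1.48,-0.42,-0.03,0.1],[0,0,0,-2.27,-0.44,-0.05,0.1],[0,0,0,-3.05,-0.35,-0.07,0.1],[0,0,0,-3.8,-0.13,-0.08,0.1],[0,0,0,-4.5,0.23,-0.1,0.1],[0,0,0,-5.13,0.69,-0.12,0.1],[0,0,0,-5.13,0.69,-0.12,0.1]]])

```text
clock: 9.73
tool_pos: [0.5324, 0.0796, 0.1512]
orientation: [180.0, -0.2, -0.3]
force: [7.1, -4.9, -4.3]
opening: 0.0174
```

Run:
```python
from h import *
o=ctrl.get_obs();print(o["tool_pos"],o["force"],o["moment"])
P=np.array([[.6064,.1113],[.5839,.075],o["tool_pos"][:2]])
A=np.c_[2*(P[1:]-P[0])];b=(P[1:]**2).sum(1)-(P[0]**2).sum();c=np.linalg.solve(A,b)
print(c,np.linalg.norm(P-c,axis=1),np.degrees(np.arctan2(*(P-c).T[::-1])))
arc(-131.6,-54,6)
```

```text
[0.53237067 0.07964492 0.15116116] [ 7.1303573  -4.85744258 -4.25194522] [-1.97228155 -2.54378335  0.01394681]
[0.56144523 0.11404139] [0.04503828 0.04503828 0.04503828] [  -3.48963547  -60.09450761 -130.20707792]
[[-0.49, 0.51, -0.01], [-0.89, 1.09, -0.03], [-1.2, 1.72, -0.04], [-1.41, 2.4, -0.06], [-1.5, 3.1, -0.08], [-1.49, 3.8, -0.09]]
```

Call:
arm_command(targets=[[[0,0,0,-0.48,0.51,-0.01,0.1],[0,0,0,-0.88,1.09,-0.03,0.1],[0,0,0,-1.19,1.72,-0.04,0.1],[0,0,0,-1.4,2.4,-0.06,0.1],[0,0,0,-1.5,3.1,-0.08,0.1],[0,0,0,-1.49,3.8,-0.09,0.1],[0,0,0,-1.4,4.3,-0.1,0.1],[0,0,0,-1.4,4.3,-0.1,0.1]]])

```text
clock: 10.4
tool_pos: [0.5163, 0.121, 0.1496]
orientation: [179.8, 0.1, -0.3]
force: [-1.9, -7.2, 4.1]
opening: 0.0174
```

```bash
cat >> h.py <<'E'
C=np.array([.56145,.1140])
def st():
    o=ctrl.get_obs();p=o["tool_pos"][:2]-C;f=o["force"]
    a=np.degrees(np.arctan2(p[1],p[0]));t=np.array([np.sin(np.radians(a)),-np.cos(np.radians(a))])
    print(round(o["clock"],2),o["tool_pos"].round(4),"r",np.linalg.norm(p).round(4),"ang",a.round(1),"f_resist",-(f[:2]@t).round(2),"f_rad",(f[:2]@p/np.linalg.norm(p)).round(2),"fz",f[2].round(1))
    return a
E
python3 - <<'E'
from h import *
a=st();arc(a,90,8);arc(a,-90,8)
E
```

```text
10.4 [0.5163 0.121  0.1496] r 0.0456 ang 171.2 f_resist 7.39 f_rad 0.8 fz 4.1
[[-0.05, -0.88, 0.02], [0.08, -1.75, 0.04], [0.37, -2.59, 0.06], [0.82, -3.35, 0.08], [1.4, -4.0, 0.09], [2.11, -4.53, 0.11], [2.91, -4.91, 0.13], [3.76, -5.13, 0.15]]
[[0.22, 0.85, -0.02], [0.6, 1.65, -0.04], [1.13, 2.35, -0.06], [1.79, 2.94, -0.08], [2.55, 3.39, -0.09], [3.38, 3.68, -0.11], [4.25, 3.81, -0.13], [5.13, 3.76, -0.15]]
```

Call:
arm_command(targets=[[[0,0,0,-0.05,-0.88,0.02,0.1],[0,0,0,0.08,-1.75,0.04,0.1],[0,0,0,0.37,-2.59,0.06,0.1],[0,0,0,0.82,-3.35,0.08,0.1],[0,0,0,1.4,-4.0,0.09,0.1],[0,0,0,2.11,-4.53,0.11,0.1],[0,0,0,2.91,-4.91,0.13,0.1],[0,0,0,3.76,-5.13,0.15,0.1]]])

```text
clock: 11.07
tool_pos: [0.5545, 0.07, 0.1513]
orientation: [179.9, 0.1, -0.4]
force: [-1.8, -2.3, 4.1]
opening: 0.0178
```

Call:
arm_command(targets=[[[0,0,0,0.5,-0.02,0.01,0.1],[0,0,0,0.7,-0.02,0.01,0.1],[0,0,0,0.7,-0.02,0.01,0.1]]])

```text
clock: 11.32
tool_pos: [0.5628, 0.0699, 0.1516]
orientation: [179.9, -0.0, -0.4]
force: [-0.2, -6.1, 5.6]
opening: 0.0174
```

Run:
```python
from h import *
a=st();arc(a,-90,8);arc(a-90,-90,8)
```

```text
11.32 [0.5628 0.0699 0.1516] r 0.0441 ang -88.3 f_resist -0.37 f_rad 6.11 fz 5.6
[[-0.88, 0.06, -0.02], [-1.73, 0.29, -0.04], [-2.52, 0.68, -0.06], [-3.22, 1.22, -0.08], [-3.8, 1.89, -0.09], [-4.24, 2.65, -0.11], [-4.52, 3.49, -0.13], [-4.63, 4.37, -0.15]]
[[0.06, 0.88, -0.02], [0.29, 1.73, -0.04], [0.68, 2.52, -0.06], [1.22, 3.22, -0.08], [1.89, 3.8, -0.09], [2.65, 4.24, -0.11], [3.49, 4.52, -0.13], [4.37, 4.63, -0.15]]
```

Call:
arm_command(targets=[[[0,0,0,-0.88,0.0,-0.03,0.1],[0,0,0,-1.76,0.2,-0.05,0.1],[0,0,0,-2.57,0.6,-0.08,0.1],[0,0,0,-3.29,1.15,-0.1,0.1],[0,0,0,-3.88,1.83,-0.12,0.1],[0,0,0,-4.33,2.6,-0.14,0.1],[0,0,0,-4.6,3.44,-0.16,0.1],[0,0,0,-4.7,4.3,-0.18,0.1]]])

```text
clock: 11.98
tool_pos: [0.5154, 0.1158, 0.1497]
orientation: [-180.0, -0.1, -0.3]
force: [4.4, -3.6, -1.1]
opening: 0.0177
```

Run:
```python
from h import *
a=st();arc(a,-95,8)
```

```text
11.98 [0.5154 0.1158 0.1497] r 0.0461 ang 177.7 f_resist 3.45 f_rad -4.58 fz -1.1
[[0.13, 0.92, -0.02], [0.45, 1.8, -0.04], [0.95, 2.59, -0.06], [1.59, 3.26, -0.08], [2.36, 3.78, -0.1], [3.22, 4.14, -0.12], [4.14, 4.31, -0.14], [5.07, 4.28, -0.16]]
```

Call:
arm_command(targets=[[[0,0,0,0.17,0.92,-0.02,0.1],[0,0,0,0.5,1.8,-0.04,0.1],[0,0,0,1.02,2.59,-0.06,0.1],[0,0,0,1.67,3.24,-0.08,0.1],[0,0,0,2.44,3.74,-0.1,0.1],[0,0,0,3.3,4.08,-0.12,0.1],[0,0,0,4.2,4.23,-0.14,0.1],[0,0,0,5.1,4.2,-0.16,0.1]]])

```text
clock: 12.65
tool_pos: [0.5644, 0.1591, 0.148]
orientation: [-179.9, 0.2, -0.3]
force: [-10.5, 7.9, 9.7]
opening: 0.0171
```

Run:
```python
from h import *
a=st();arc(a,-10,1);arc(a,95,8)
```

```text
12.65 [0.5644 0.1591 0.148 ] r 0.0452 ang 86.2 f_resist 10.98 f_rad 7.22 fz 9.7
[[0.78, -0.12, -0.02]]
[[-0.93, -0.04, 0.02], [-1.83, -0.26, 0.04], [-2.67, -0.67, 0.06], [-3.41, -1.24, 0.08], [-4.01, -1.95, 0.1], [-4.45, -2.77, 0.12], [-4.72, -3.66, 0.14], [-4.8, -4.59, 0.16]]
```

Call:
arm_command(targets=[[[0,0,0,-0.97,0.08,0.02,0.1],[0,0,0,-1.9,-0.14,0.03,0.1],[0,0,0,-2.75,-0.57,0.04,0.1],[0,0,0,-3.5,-1.14,0.06,0.1],[0,0,0,-4.1,-1.87,0.08,0.1],[0,0,0,-4.55,-2.7,0.1,0.1],[0,0,0,-4.82,-3.66,0.12,0.1],[0,0,0,-4.88,-4.59,0.14,0.1]]])

```text
clock: 13.32
tool_pos: [0.5164, 0.1117, 0.1497]
orientation: [-179.9, 0.0, -0.3]
force: [-2.5, 2.2, 5.8]
opening: 0.0176
```

Call:
arm_command(targets=[[[0,0,0,0.0,-0.3,0.01,0.1],[0,0,0,0.0,-0.3,0.01,0.1]]])

```text
clock: 13.48
tool_pos: [0.5168, 0.1079, 0.1498]
orientation: [-180.0, 0.0, -0.3]
force: [-2.8, -0.1, 5.4]
opening: 0.0174
```

Run:
```python
from h import *
a=st();arc(a,-96,8)
```

```text
13.48 [0.5168 0.1079 0.1498] r 0.045 ang -172.3 f_resist -0.29 f_rad 2.74 fz 5.4
[[-0.03, 0.94, -0.02], [0.14, 1.87, -0.04], [0.5, 2.74, -0.06], [1.02, 3.51, -0.08], [1.7, 4.16, -0.1], [2.5, 4.66, -0.12], [3.39, 4.98, -0.14], [4.32, 5.1, -0.16]]
```

Call:
arm_command(targets=[[[0,0,0,-0.05,0.94,-0.02,0.1],[0,0,0,0.1,1.87,-0.04,0.1],[0,0,0,0.46,2.74,-0.06,0.1],[0,0,0,0.98,3.51,-0.08,0.1],[0,0,0,1.66,4.16,-0.1,0.1],[0,0,0,2.46,4.68,-0.12,0.1],[0,0,0,3.35,5.02,-0.14,0.1],[0,0,0,4.28,5.16,-0.16,0.1]]])

```text
clock: 14.15
tool_pos: [0.5596, 0.1599, 0.1479]
orientation: [180.0, 0.1, -0.3]
force: [-1.9, -2.1, 6.2]
opening: 0.0174
```

Run:
```python
from h import *
a=st();arc(a,-(a-50),6)
```

```text
14.15 [0.5596 0.1599 0.1479] r 0.046 ang 92.3 f_resist 2.0 f_rad -2.0 fz 6.2
[[0.55, -0.01, -0.01], [1.1, -0.09, -0.02], [1.63, -0.24, -0.04], [2.14, -0.45, -0.05], [2.63, -0.72, -0.06], [3.07, -1.05, -0.07]]
```

Call:
arm_command(targets=[[[0,0,0,0.55,-0.02,-0.01,0.1],[0,0,0,1.1,-0.11,-0.02,0.1],[0,0,0,1.63,-0.27,-0.04,0.1],[0,0,0,2.14,-0.48,-0.05,0.1],[0,0,0,2.63,-0.76,-0.06,0.1],[0,0,0,3.07,-1.1,-0.07,0.1],[0,0,0,3.07,-1.1,-0.07,0.1],[0,0,0,3.07,-1.1,-0.07,0.1]]])

```text
clock: 14.82
tool_pos: [0.5899, 0.1499, 0.1472]
orientation: [-179.9, 0.1, -0.3]
force: [-4.5, 6.5, 7.7]
opening: 0.0175
```

Run:
```python
from h import *
a=st()
for a in (50,45,40,35,30):arc(a,-5,1)
```

```text
14.82 [0.5899 0.1499 0.1472] r 0.0458 ang 51.7 f_resist 7.59 f_rad 2.28 fz 7.7
[[0.29, -0.27, -0.01]]
[[0.27, -0.29, -0.01]]
[[0.24, -0.31, -0.01]]
[[0.21, -0.33, -0.01]]
[[0.18, -0.35, -0.01]]
```

Call:
arm_command(targets=[[[0,0,0,0.15,-0.13,0,0.1],[0,0,0,0.29,-0.27,-0.01,0.1],[0,0,0,0.43,-0.41,-0.01,0.1],[0,0,0,0.56,-0.56,-0.02,0.1],[0,0,0,0.56,-0.56,-0.02,0.1]]])

```text
clock: 15.23
tool_pos: [0.5955, 0.1447, 0.147]
orientation: [-179.9, 0.1, -0.3]
force: [-5.0, 6.1, 7.9]
opening: 0.0171
```

```bash
python3 -c "
from h import *
st()"
```

```text
15.23 [0.5955 0.1447 0.147 ] r 0.0458 ang 42.0 f_resist 7.9 f_rad 0.35 fz 7.9
```

Call:
arm_command(targets=[[[0,0,0,0.15,-0.18,0,0.1],[0,0,0,0.29,-0.37,-0.01,0.1],[0,0,0,0.29,-0.37,-0.01,0.1]]])

```text
clock: 15.48
tool_pos: [0.5985, 0.141, 0.1469]
orientation: [-179.9, 0.1, -0.3]
force: [-4.3, 6.4, 7.0]
opening: 0.0175
```

```bash
python3 -c "
from h import *
st()"
```

```text
15.48 [0.5985 0.141  0.1469] r 0.0459 ang 36.1 f_resist 7.67 f_rad 0.31 fz 7.0
```

Call:
arm_command(targets=[[[0,0,0,0.13,-0.19,0,0.1],[0,0,0,0.25,-0.39,-0.01,0.1],[0,0,0,0.25,-0.39,-0.01,0.1]]])

```text
clock: 15.73
tool_pos: [0.601, 0.1372, 0.1468]
orientation: [-179.9, 0.0, -0.3]
force: [-3.8, 7.4, 6.4]
opening: 0.0178
```

```bash
python3 -c "
from h import *
st()"
```

```text
15.73 [0.601  0.1372 0.1468] r 0.0459 ang 30.4 f_resist 8.32 f_rad 0.46 fz 6.4
```

Next step at mid-angle 27°.

Call:
arm_command(targets=[[[0,0,0,0.11,-0.21,0,0.1],[0,0,0,0.21,-0.42,-0.01,0.1],[0,0,0,0.21,-0.42,-0.01,0.1]]])

```text
clock: 15.98
tool_pos: [0.6032, 0.1331, 0.1467]
orientation: [-179.9, 0.0, -0.3]
force: [-4.2, 7.8, 7.7]
opening: 0.0172
```

```bash
python3 -c "
from h import *
st()"
```

```text
15.98 [0.6032 0.1331 0.1467] r 0.0459 ang 24.5 f_resist 8.79 f_rad -0.56 fz 7.7
```

Call:
arm_command(targets=[[[0,0,0,0.08,-0.22,0,0.1],[0,0,0,0.16,-0.43,-0.01,0.1],[0,0,0,0.16,-0.43,-0.01,0.1]]])

```text
clock: 16.23
tool_pos: [0.6049, 0.1288, 0.1466]
orientation: [-179.8, 0.0, -0.3]
force: [-3.9, 7.6, 6.6]
opening: 0.0174
```

```bash
python3 -c "
from h import *
st()"
```

```text
16.23 [0.6049 0.1288 0.1466] r 0.0459 ang 18.9 f_resist 8.42 f_rad -1.25 fz 6.6
```

Call:
arm_command(targets=[[[0,0,0,0.06,-0.22,0,0.1],[0,0,0,0.11,-0.44,-0.01,0.1],[0,0,0,0.11,-0.44,-0.01,0.1]]])

```text
clock: 16.48
tool_pos: [0.6061, 0.1246, 0.1465]
orientation: [-179.8, 0.0, -0.3]
force: [-3.4, 7.4, 5.9]
opening: 0.0177
```

```bash
python3 -c "
from h import *
st()"
```

```text
16.48 [0.6061 0.1246 0.1465] r 0.0459 ang 13.3 f_resist 7.95 f_rad -1.59 fz 5.9
```

Call:
arm_command(targets=[[[0,0,0,0.03,-0.22,0,0.1],[0,0,0,0.06,-0.45,-0.01,0.1],[0,0,0,0.06,-0.45,-0.01,0.1]]])

```text
clock: 16.73
tool_pos: [0.6068, 0.1202, 0.1464]
orientation: [-179.8, -0.0, -0.3]
force: [-3.2, 7.8, 5.2]
opening: 0.0176
```

```bash
python3 -c "
from h import *
st()"
```

```text
16.73 [0.6068 0.1202 0.1464] r 0.0458 ang 7.7 f_resist 8.12 f_rad -2.13 fz 5.2
```

Call:
arm_command(targets=[[[0,0,0,0.01,-0.22,0,0.1],[0,0,0,0.02,-0.45,-0.01,0.1],[0,0,0,0.02,-0.45,-0.01,0.1]]])

```text
clock: 16.98
tool_pos: [0.6072, 0.1158, 0.1463]
orientation: [-179.8, -0.0, -0.3]
force: [-2.6, 8.2, 5.4]
opening: 0.0176
```

```bash
python3 -c "
from h import *
st()"
```

```text
16.98 [0.6072 0.1158 0.1463] r 0.0458 ang 2.2 f_resist 8.29 f_rad -2.24 fz 5.4
```

Call:
arm_command(targets=[[[0,0,0,-0.01,-0.22,0,0.1],[0,0,0,-0.03,-0.45,-0.01,0.1],[0,0,0,-0.03,-0.45,-0.01,0.1]]])

```text
clock: 17.23
tool_pos: [0.6071, 0.1114, 0.1463]
orientation: [-179.8, -0.1, -0.3]
force: [-2.7, 7.8, 4.3]
opening: 0.0176
```

```bash
python3 -c "
from h import *
st()"
```

```text
17.23 [0.6071 0.1114 0.1463] r 0.0457 ang -3.3 f_resist 7.66 f_rad -3.17 fz 4.3
```

Call:
arm_command(targets=[[[0,0,0,-0.03,-0.22,0,0.1],[0,0,0,-0.06,-0.45,-0.01,0.1],[0,0,0,-0.06,-0.45,-0.01,0.1]]])

```text
clock: 17.48
tool_pos: [0.6066, 0.107, 0.1462]
orientation: [-179.8, -0.1, -0.3]
force: [-1.4, 8.1, 4.0]
opening: 0.0172
```

```bash
python3 -c "
from h import *
st()"
```

```text
17.48 [0.6066 0.107  0.1462] r 0.0457 ang -8.9 f_resist 7.78 f_rad -2.63 fz 4.0
```

Call:
arm_command(targets=[[[0,0,0,-0.05,-0.22,0,0.1],[0,0,0,-0.11,-0.44,-0.01,0.1],[0,0,0,-0.11,-0.44,-0.01,0.1]]])

```text
clock: 17.73
tool_pos: [0.6057, 0.1026, 0.1462]
orientation: [-179.8, -0.1, -0.3]
force: [-1.1, 9.3, 4.3]
opening: 0.0179
```

```bash
python3 -c "
from h import *
st()"
```

```text
17.73 [0.6057 0.1026 0.1462] r 0.0457 ang -14.4 f_resist 8.7 f_rad -3.42 fz 4.3
```

Call:
arm_command(targets=[[[0,0,0,-0.07,-0.21,0,0.1],[0,0,0,-0.15,-0.43,-0.01,0.1],[0,0,0,-0.15,-0.43,-0.01,0.1]]])

```text
clock: 17.98
tool_pos: [0.6043, 0.0984, 0.1461]
orientation: [-179.8, -0.1, -0.3]
force: [-0.0, 8.4, 3.7]
opening: 0.0175
```

```bash
python3 -c "
from h import *
st()"
```

```text
17.98 [0.6043 0.0984 0.1461] r 0.0456 ang -20.0 f_resist 7.91 f_rad -2.9 fz 3.7
```

Call:
arm_command(targets=[[[0,0,0,-0.1,-0.2,0,0.1],[0,0,0,-0.2,-0.41,-0.01,0.1],[0,0,0,-0.2,-0.41,-0.01,0.1]]])

```text
clock: 18.23
tool_pos: [0.6026, 0.0944, 0.1461]
orientation: [-179.8, -0.1, -0.3]
force: [-0.3, 8.6, 3.5]
opening: 0.0172
```

```bash
python3 -c "
from h import *
st()"
```

```text
18.23 [0.6026 0.0944 0.1461] r 0.0455 ang -25.4 f_resist 7.65 f_rad -4.01 fz 3.5
```

Call:
arm_command(targets=[[[0,0,0,-0.12,-0.19,0,0.1],[0,0,0,-0.24,-0.38,-0.01,0.1],[0,0,0,-0.24,-0.38,-0.01,0.1]]])

```text
clock: 18.48
tool_pos: [0.6005, 0.0907, 0.146]
orientation: [-179.8, -0.2, -0.3]
force: [0.8, 10.2, 2.1]
opening: 0.0175
```

```bash
python3 -c "
from h import *
st()"
```

```text
18.48 [0.6005 0.0907 0.146 ] r 0.0455 ang -30.9 f_resist 9.2 f_rad -4.59 fz 2.1
```

Call:
arm_command(targets=[[[0,0,0,-0.1,-0.15,0,0.1],[0,0,0,-0.21,-0.29,-0.01,0.1],[0,0,0,-0.21,-0.29,-0.01,0.1]]])

```text
clock: 18.73
tool_pos: [0.5986, 0.0878, 0.146]
orientation: [-179.8, -0.2, -0.3]
force: [1.4, 9.4, 2.8]
opening: 0.0173
```

```bash
python3 -c "
from h import *
st()"
```

```text
18.73 [0.5986 0.0878 0.146 ] r 0.0454 ang -35.2 f_resist 8.53 f_rad -4.26 fz 2.8
```

Call:
arm_command(targets=[[[0,0,0,-0.13,-0.15,0,0.1],[0,0,0,-0.26,-0.3,-0.01,0.1],[0,0,0,-0.26,-0.3,-0.01,0.1]]])

```text
clock: 18.98
tool_pos: [0.5962, 0.0849, 0.1459]
orientation: [-179.8, -0.2, -0.3]
force: [2.9, 8.2, 3.4]
opening: 0.0174
```

```bash
python3 -c "
from h import *
st()"
```

```text
18.98 [0.5962 0.0849 0.1459] r 0.0453 ang -40.0 f_resist 8.16 f_rad -3.05 fz 3.4
```

Call:
arm_command(targets=[[[0,0,0,-0.14,-0.14,0,0.1],[0,0,0,-0.28,-0.28,-0.01,0.1],[0,0,0,-0.28,-0.28,-0.01,0.1]]])

```text
clock: 19.23
tool_pos: [0.5945, 0.083, 0.1461]
orientation: [-179.7, -0.3, -0.3]
force: [4.2, 12.7, -0.2]
opening: 0.0175
```

```bash
python3 -c "
from h import *
st()"
```

```text
19.23 [0.5945 0.083  0.1461] r 0.0453 ang -43.2 f_resist 12.1 f_rad -5.66 fz -0.2
```

Call:
arm_command(targets=[[[0,0,0,-0.05,-0.05,0,0.1],[0,0,0,-0.1,-0.1,0,0.1],[0,0,0,-0.1,-0.1,0,0.1]]])

```text
clock: 19.48
tool_pos: [0.5939, 0.0825, 0.1462]
orientation: [-179.6, -0.4, -0.3]
force: [4.8, 13.1, 0.6]
opening: 0.0177
```

```bash
python3 -c "
from h import *
st()"
```

```text
19.48 [0.5939 0.0825 0.1462] r 0.0452 ang -44.1 f_resist 12.73 f_rad -5.68 fz 0.6
```

Call:
arm_command(targets=[[[0,0,0,-0.04,-0.04,0,0.1],[0,0,0,-0.06,-0.06,0,0.1],[0,0,0,-0.06,-0.06,0,0.1],[0,0,0,-0.06,-0.06,0,0.1]]])

```text
clock: 19.82
tool_pos: [0.5936, 0.0822, 0.1462]
orientation: [-179.6, -0.4, -0.3]
force: [5.9, 13.7, 0.1]
opening: 0.0171
```

```bash
python3 -c "
from h import *
st()"
```

```text
19.82 [0.5936 0.0822 0.1462] r 0.0452 ang -44.6 f_resist 13.95 f_rad -5.42 fz 0.1
```

Call:
arm_command(targets=[[[0,0,0,0,0,0,0.1],[0,0,0,0,0,0,0.1],[0,0,0,0,0,0,0.1],[0,0,0,0,0,0,0.1]]])

```text
clock: 20.15
tool_pos: [0.5936, 0.0822, 0.1462]
orientation: [-179.6, -0.4, -0.3]
force: [6.2, 14.8, 0.6]
opening: 0.0176
```

```bash
python3 -c "
from h import *
st();print(ctrl.get_obs()['moment'])"
```

```text
20.15 [0.5936 0.0822 0.1462] r 0.0452 ang -44.7 f_resist 14.89 f_rad -6.04 fz 0.6
[ 5.47504786 -2.17613189  0.03936541]
```

Call:
arm_command(targets=[[[0,0,0,-0.03,-0.03,0,0.1],[0,0,0,-0.06,-0.06,0,0.1],[0,0,0,-0.06,-0.06,0,0.1],[0,0,0,-0.06,-0.06,0,0.1]]])

```text
clock: 20.48
tool_pos: [0.5932, 0.0818, 0.1462]
orientation: [-179.6, -0.4, -0.2]
force: [5.7, 13.3, 0.1]
opening: 0.0175
```

```bash
python3 -c "
from h import *
st()"
```

```text
20.48 [0.5932 0.0818 0.1462] r 0.0452 ang -45.3 f_resist 13.41 f_rad -5.45 fz 0.1
```

```bash
python3 -c "
from h import *
for i in range(8):
    st();im=ctrl.snapshot('side')
cv2.imwrite('pics/side_n.png',cv2.resize(im[150:270,180:330],None,fx=5,fy=5,interpolation=cv2.INTER_CUBIC))
"
```

```text
20.48 [0.5932 0.0818 0.1462] r 0.0452 ang -45.3 f_resist 13.41 f_rad -5.45 fz 0.1
20.53 [0.5932 0.0818 0.1463] r 0.0452 ang -45.3 f_resist 14.46 f_rad -5.56 fz -0.4
20.58 [0.5932 0.0818 0.1463] r 0.0452 ang -45.3 f_resist 14.79 f_rad -5.5 fz 0.1
20.63 [0.5932 0.0818 0.1463] r 0.0452 ang -45.3 f_resist 14.97 f_rad -6.36 fz -0.4
20.68 [0.5932 0.0819 0.1463] r 0.0452 ang -45.3 f_resist 14.64 f_rad -6.12 fz -0.1
20.73 [0.5932 0.0819 0.1463] r 0.0452 ang -45.3 f_resist 15.55 f_rad -5.78 fz -0.0
20.78 [0.5932 0.0818 0.1462] r 0.0452 ang -45.3 f_resist 15.35 f_rad -5.79 fz -0.3
20.83 [0.5932 0.0818 0.1462] r 0.0452 ang -45.3 f_resist 14.29 f_rad -6.03 fz 0.3
```

Call:
arm_command(targets=[[[0,0,0,-0.04,-0.04,0,0.1],[0,0,0,-0.08,-0.08,0,0.1],[0,0,0,-0.08,-0.08,0,0.1],[0,0,0,-0.08,-0.08,0,0.1]]])

```text
clock: 21.22
tool_pos: [0.5927, 0.0814, 0.1463]
orientation: [-179.6, -0.5, -0.2]
force: [7.1, 15.8, -0.7]
opening: 0.0174
```

```bash
python3 -c "
from h import *
for i in range(6):
    st();im=ctrl.snapshot('side')
"
```

```text
21.22 [0.5927 0.0814 0.1463] r 0.0452 ang -46.2 f_resist 16.06 f_rad -6.54 fz -0.7
21.27 [0.5927 0.0814 0.1463] r 0.0452 ang -46.3 f_resist 15.26 f_rad -5.64 fz -0.8
21.32 [0.5927 0.0814 0.1463] r 0.0452 ang -46.2 f_resist 15.41 f_rad -7.07 fz -0.1
21.37 [0.5927 0.0814 0.1463] r 0.0452 ang -46.2 f_resist 15.57 f_rad -7.2 fz -0.4
21.42 [0.5927 0.0813 0.1463] r 0.0452 ang -46.2 f_resist 14.92 f_rad -6.45 fz -0.5
21.47 [0.5927 0.0813 0.1463] r 0.0452 ang -46.3 f_resist 15.43 f_rad -7.42 fz -0.2
```

```bash
python3 -c "
from h import *
a=ctrl.snapshot('side');b=ctrl.snapshot('scene')
f=lambda x:cv2.resize(x,(400,400),interpolation=cv2.INTER_CUBIC)
cv2.imwrite('pics/n2.png',np.hstack([f(b[150:240,235:325]),f(a[165:265,205:305])]))
"
```

```text
(no output)
```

View pics/n2.png

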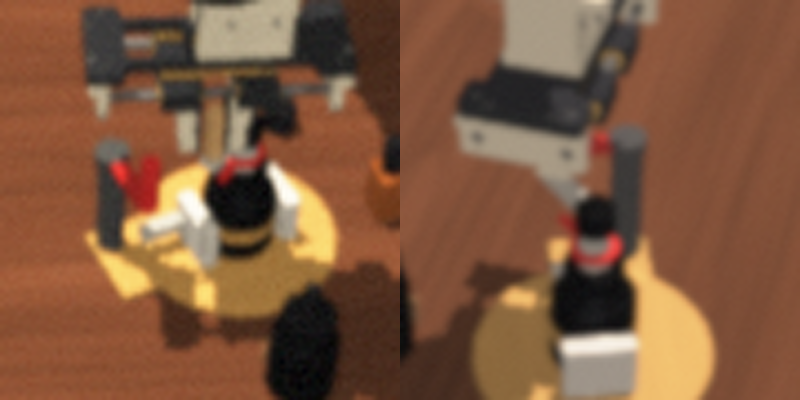

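The scene view shows the fingers clear of the red pin (pin at (150,180), finger at (187,130)) and the lever still home. I'll cross-check the force against the joint 1 torque.

```bash
python3 -c "
from h import *
o=ctrl.get_obs();f=o['force'];p=o['tool_pos'];print(o['tau'][0],p[0]*f[1]-p[1]*f[0]);st()"
```

```text
-8.64759474992752 9.232218727448542
21.62 [0.5927 0.0814 0.1463] r 0.0452 ang -46.2 f_resist 16.16 f_rad -7.34 fz -0.1
```

Call:
arm_command(targets=[[[0,0,0,0.08,0.1,0,0.1],[0,0,0,0.15,0.2,0,0.1],[0,0,0,0.2,0.3,0,0.1],[0,0,0,0.25,0.4,0,0.1],[0,0,0,0.25,0.4,0,0.1]]])

```text
clock: 22.03
tool_pos: [0.5944, 0.0836, 0.1463]
orientation: [-179.7, -0.4, -0.2]
force: [6.2, 8.6, 2.4]
opening: 0.0177
```

```bash
python3 -c "
from h import *
st()"
```

```text
22.03 [0.5944 0.0836 0.1463] r 0.0448 ang -42.6 f_resist 10.54 f_rad -1.32 fz 2.4
```

Call:
arm_command(targets=[[[0,0,0,0.15,0.15,0,0.1],[0,0,0,0.3,0.3,0,0.1],[0,0,0,0.4,0.45,0,0.1],[0,0,0,0.5,0.55,0,0.1],[0,0,0,0.5,0.55,0,0.1]]])

```text
clock: 22.45
tool_pos: [0.5971, 0.0864, 0.1458]
orientation: [-180.0, -0.1, -0.3]
force: [1.8, 1.4, 6.4]
opening: 0.0175
```

```bash
python3 -c "
from h import *
st()"
```

```text
22.45 [0.5971 0.0864 0.1458] r 0.0451 ang -37.8 f_resist 2.27 f_rad 0.57 fz 6.4
```

Call:
arm_command(targets=[[[0,0,0,0.1,0.12,0,0.1],[0,0,0,0.1,0.12,0,0.1],[0,0,0,0.1,0.12,0,0.4],[0,0,0,0.1,0.12,0,0.4],[0,0,0,0.1,0.12,0,0.4],[0,0,0,0.1,0.12,2,0.4],[0,0,0,0.1,0.12,6,0.4],[0,0,0,0.1,0.12,10,0.4]]])

```text
clock: 23.12
tool_pos: [0.5958, 0.0859, 0.2443]
orientation: [179.9, 0.3, -0.3]
force: [1.6, 1.0, -0.1]
opening: 0.035
```

Call:
arm_command(targets=[[[0,0,0,3,0,3,0.4],[0,0,0,6,0,3,0.4],[0,0,0,9,1,3,0.4],[0,0,0,12,2,3,0.4],[0,0,0,12,2,3,0.4],[0,0,0,12,2,3,0.4]]])

```text
clock: 23.62
tool_pos: [0.7177, 0.1067, 0.2721]
orientation: [179.9, 0.2, -0.4]
force: [-0.1, -0.8, -0.1]
opening: 0.0347
```

Run:
```python
from h import *
o=ctrl.get_obs();c=ctrl.camera_model("wrist");im=ctrl.snapshot("wrist");np.save("w5.npy",c,allow_pickle=True)
print(o["clock"],o["tool_pos"],o["force"],o["opening"])
P=[wproj(c,p) for p in[(.6253,.0366,.165),(.597,.086,.186),(.5615,.114,.1)]];print(P)
u,v=map(int,np.mean(P,axis=0));x0,y0=max(u-120,0),max(v-90,0)
cv2.imwrite("pics/w5.png",cv2.resize(im[y0:y0+180,x0:x0+240],None,fx=3,fy=3,interpolation=cv2.INTER_CUBIC));print(x0,y0)
```

```text
23.6167 [0.71768407 0.10673518 0.2721439 ] [-0.0509021  -0.83687662 -0.10529176] 0.034712150055164266
[(np.float64(321.23775334867605), np.float64(269.10138309867506)), (np.float64(275.18341350114514), np.float64(304.1560122659013)), (np.float64(249.26495668464023), np.float64(285.32437293257686))]
161 196
```

View pics/w5.png

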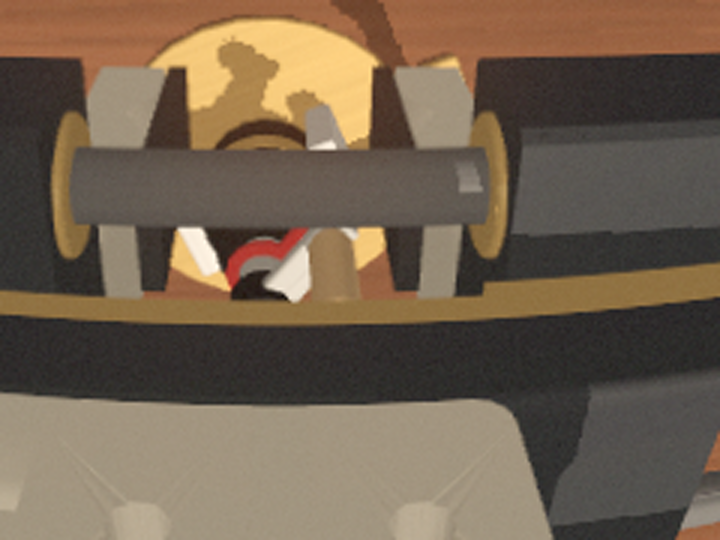

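Call:
arm_command(targets=[[[0,0,0,0,-3,3,0.4],[0,0,0,0,-7,5,0.4],[0,0,0,-1,-11,6,0.4],[0,0,0,-2,-15,6,0.4],[0,0,0,-3,-19,6,0.4],[0,0,0,-4,-23,6,0.4],[0,0,0,-6,-27,6,0.4],[0,0,0,-6,-30,6,0.4]]])

```text
clock: 24.33
tool_pos: [0.6541, -0.1954, 0.3371]
orientation: [-180.0, -0.1, -0.4]
force: [1.1, 0.3, 1.7]
opening: 0.0351
```

```bash
python3 -c "
from h import *
a=ctrl.snapshot('side');b=ctrl.snapshot('scene')
cv2.imwrite('pics/f_side.png',a);cv2.imwrite('pics/f_scene.png',b)
f=lambda x:cv2.resize(x,(400,400),interpolation=cv2.INTER_CUBIC)
cv2.imwrite('pics/n3.png',np.hstack([f(b[150:250,235:335]),f(a[165:285,195:315])]))
o=ctrl.get_obs();print(o['clock'],o['tool_pos'],o['force'])
for n,im in(('side',a),('scene',b)):
    d=cv2.absdiff(im,cv2.imread(f'pics/{n}0.png')).max(2)
    print(n,'flaskA/bottleA diff', [int(d[y0:y1,x0:x1].mean()) for x0,x1,y0,y1 in ((240,260,270,300),(185,212,215,260),(290,305,265,285))] if n=='side' else [int(d[y0:y1,x0:x1].mean()) for x0,x1,y0,y1 in ((315,332,178,200),(292,315,215,243),(142,172,230,255))])
"
```

```text
24.4333 [ 0.65485069 -0.19821649  0.33640068] [-0.20696776  0.6951746  -0.22588107]
side flaskA/bottleA diff [23, 24, 24]
scene flaskA/bottleA diff [9, 26, 2]
```

View pics/n3.png

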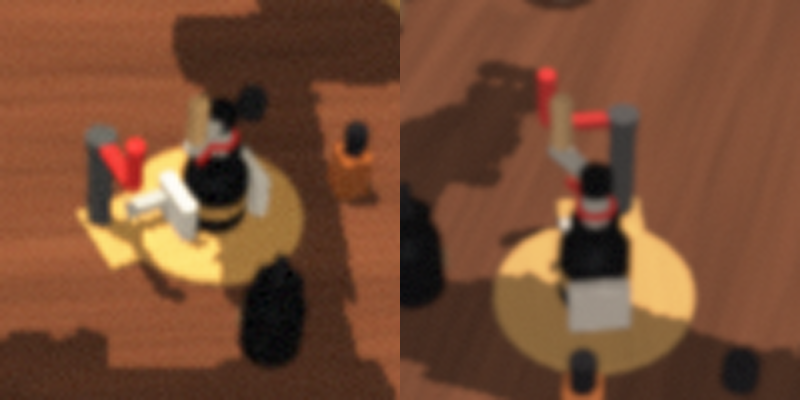

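The lever lies home and the tell-tale pointer is under the crank arm. I'll check the pin position and hand in.

```bash
python3 -c "
from h import *
print(tri(ctrl.camera_model('scene'),(268.75,186.25),ctrl.camera_model('side'),(239.1,187.5)), tri(ctrl.camera_model('scene'),(235+198/4,150+98/4),ctrl.camera_model('side'),(195+162/3.333,165+97/3.333)))
print(ctrl.get_obs()['qvel'].round(2),ctrl.close_job())"
```

```text
(array([0.62714757, 0.0313729 , 0.16184574]), np.float64(0.003109876468384378)) (array([0.59777533, 0.08558526, 0.18501067]), np.float64(0.0036221819733201713))
the job is handed in; nothing more can be done
[ 3.62  0.39 -0.18 -1.11  0.41 -3.39] None
```

The job is handed in after about 24.5 s of the 72 s; no verdict was reported.

- **Clamp:** I swung the lever until it stopped dead at about 25 N. In the last pictures its pin is at (0.627, 0.031), about 6 mm from where I left it. That is roughly 0.09 rad if real, but picture positions are only good to 2–4 mm. The lever still looks home.
- **Thread chasing:** all tap angles are inferred from the hand's position.
  - Forward to about 0.51 turn, then back 0.27.
  - Forward to about 0.74 turn, then back 0.27.
  - Forward to the stop, felt at about 1.1 turns, where resistance rose from a steady 8 N and the tap stopped advancing.
- **Nip-up:** I held 15–16 N at the knob, a wind-up of about 0.07 rad. The joint 1 torque agreed with the force reading to within about 6%. This is a little under the 18 N asked. I stopped there because the hand kept moving further than the shank's stiffness explains, so there is give in the grip.
- **Release:** I backed the crank off to about 2 N, then opened the gripper. The knob stayed where I let go, the tell-tale pointer is still under the crank arm, and the robot is clear.

**Not fully confirmed:**
- **Bystanders:** those visible near the stand look unmoved. My automatic before-and-after comparison of six of them was inconclusive because the shadows had moved, and one bottle and one flask were not checked.
- **Arm at hand-in:** the arm was still settling slightly when I handed in, with joints at up to 3.6°/s, well away from everything.

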